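Empty and nest the sample beakers

TASK

Tip the five steel balls out of the middle beaker so that all of them lie in the grey tray, then lower the emptied middle beaker into the wide one, and last the tall narrow one into the middle one. Each must go fully home on the floor of the one around it, with the nest standing upright on the bench; lower the beakers gently, never drop them or press hard, and leave the brown bottle and the glass jar where they stand.

Things in the scene. Friction and masses are not known exactly. Their poses are not given: they have to be found in the camera images.
- wide_beaker: The wide, squat beaker, white plastic, standing upright and empty, loose; it need not be picked up. Outer diameter 76 mm at the foot, 86 mm at the rim, 60 mm high, wall 4 mm, floor 5 mm (inner diameter 68 mm at the floor, 78 mm at the rim), 140 g. Origin: centre of its underside; z along its axis to the mouth.
- mid_beaker: Middle beaker, white plastic, upright, loose, the five balls on its floor. Outer diameter 61 mm at the foot, 68 mm at the rim, 95 mm high, wall 4 mm, floor 5 mm (inner diameter 53 mm at the floor, 60 mm at the rim), about 90 g empty. Origin: centre of its underside; z along its axis to the mouth. Home, its rim stands 40 mm above the wide rim. It empties only when tipped past level.
- tall_beaker: The tall, narrow beaker, white plastic, open on top, standing upright and empty, loose. Outer diameter 48 mm at the foot growing to 53 mm at the rim, 125 mm high, wall 4 mm, floor 5 mm thick, about 70 g. Origin: centre of its underside; z along its axis towards the mouth. Home in the middle beaker its rim stands 35 mm above the middle rim.
- tray: Grey open plastic tray fixed to the bench, 140 mm (its x) by 180 mm (its y), 50 mm high, wall 4 mm. Origin: centre of its underside, on the bench; z up.
- ball0_center (a point): Centre of steel ball 1 of five, 16 mm across, 17 g; all five start in the middle beaker.
- ball1_center (a point): Centre of steel ball 2 of five, 16 mm across, 17 g; all five start in the middle beaker.
- ball2_center (a point): Centre of steel ball 3 of five, 16 mm across, 17 g; all five start in the middle beaker.
- ball3_center (a point): Centre of steel ball 4 of five, 16 mm across, 17 g; all five start in the middle beaker.
- ball4_center (a point): Centre of steel ball 5 of five, 16 mm across, 17 g; all five start in the middle beaker.
- reagent_bottle: Brown glass bottle standing on the bench, 48 mm across, 95 mm high; leave it alone. Origin: centre of its underside.
- sample_jar: Clear glass jar standing on the bench, 48 mm across, 60 mm high; leave it alone. Origin: centre of its underside.
Things that resemble listed ones, but are neither listed nor needed, are in the scene too. Of the things shaped like the tray, the grey one is meant.

How it is judged:
By the outcome, as a careful person would: the job done as asked, in the order asked, and still so for the second after the job is handed in, with the robot touching nothing.
It also fails if it takes over 64 s, if anything falls off the work surface, if the arm or the gripper's body presses on something with over 40 N, if the wrist force passes 120 N, or if a joint passes its speed limit or range.

ROBOT

A 6-joint arm with a two-finger parallel gripper is mounted at the origin on the work surface. World frame = base frame: x ahead of the robot, y to its left, z up, the work surface at z = 0. Lengths are in mm, angles in rad, forces in N, time in s.
With the tool pointing down it reaches from about 225 to 725 mm from the base axis. Payload 3.1 kg.
Tool frame: the origin (TCP) lies at the very end of the fingers, on their centre line; the grasp point (between the pads) lies 19 mm behind it; z points along the fingers, y is the direction in which the jaws open and shut (so a half turn about z gives the same grasp; the last joint's range is limited). The gripper opens to 85 mm and grips with 20 to 120 N. Pads are 22 mm wide; open, the fingers measure 114 mm over their backs; the gripper's body (76 mm by 85 mm) begins 54 mm behind the grasp point. The pads swing forward as they close: fully open they stand 13 mm farther back than shut.
Start: joints at [0.984, 0.048, 0.099, 1.622, 0, 1.443], TCP at [232.514, 470.696, 231.312] pointing down, gripper open.
Joint ranges: [-2.91, 2.91], [-0.99, 1.94], [-1.21, 1.42], [-2.12, 2.29], [-1.49, 1.47], [-3.14, 3.14]. Speed limits (rad/s): [2.79, 2.79, 3.14, 3.14, 3.14, 3.14].

INTERFACE

Orientations are given as a unit quaternion [w, x, y, z].
In Python, from plant import sensors, vision, env, search_frame, outline_of, spot_point gives the robot as it stands. The module is installed in compiled form; this text tells all that it offers.
- The arm moves only by the tool servo_tool, never from a script. Its argument "moves" is one flat list of numbers, 6 for each row, row after row: the shift along the tool's x, y, z in cm, then the turn, a rotation vector about the tool's x, y, z in degrees. In form: [tx, ty, tz, ax, ay, az, tx, ty, tz, ax, ay, az, ...]. A call has 1 to 8 rows; each row shifts and turns the commanded pose from where the row before left it, along the tool's axes as they then stand; what a row does not reach is not made up. A row lasts 1/12 s, in which the tool goes at most 41.7 mm and 7.16 degrees, less where a joint would pass 70% of its speed; a pose out of reach is approached as far as the arm can. A call is refused whole if a number of a shift passes 4.17 or a number of a turn 7.16, either way. A call with a gripper value outside its range is refused whole. "grip" is the closure, from -1 (fully open) to 1 (shut), so that 0 is half open, set as the call begins (left out, the last holds). The fingers move at their own pace and stop on an object; the grip force is fixed at half the most. Time passes only in rows, so rows that do not move let the fingers close. It gives the time, the measured TCP pose, the force and the opening at its end, in the units of the state.
- sensors.state(): the state, without advancing time (a new reading comes with each control period).
- vision.camera(name): name is "scene" or "top" or "wrist"; returns (picture, depth): 480x640x3 uint8, red, green, blue; 480x640 float32, mm along the optical axis (not along the pixel's ray), 0 where there is no reading.
- vision.get_calibration(name): a dict with "vertical_fov" (degrees; the focal length in pixels is half the picture's height over the tangent of half this angle, whatever the lens; pixels are square), "cx", "cy" (the principal point, pixels), "world_from_camera" (4x4, takes a point from camera to world coordinates). Camera axes: x right, y up, looking along -z (the intrinsics and any distortion apply to the point x, -y, -z); pixel columns grow to the right and rows downward; lengths in mm; the calibration is good to about 2 mm. A picture is of the moment at which its call begins: read the wrist's pose just before it. get_calibration takes no time and is no camera call; for the wrist camera it gives the pose at the moment of the call.
- env.job_done(): hands the job in, once; it reports no verdict.
Trained networks look in the newest picture that a camera, given by its name, has taken for a name from the list of things; names that differ only in an ending like _2 or _b are one class to them, and where a whole thing is asked for, a point or a joint stands for the part that bears it (a point fixed in the world has none). Each returns a list of dicts, best first, with "score" (0 to 1); they miss things now and then, are a little off and sometimes report something else, mostly with a low value. They report only what shows in the picture. A call takes as long as a camera call. They do not tell look-alikes from the thing itself.
- search_frame(camera, thing): "xyz" ([x, y, z] in mm, in the coordinates of the camera as it stood for that picture, good to about 4 mm: the middle of the surface that is visible of it).
- outline_of(camera, thing): "region" (480x640 bool, what is visible of it).
- spot_point(camera, thing): "xyz" ([x, y, z] in mm, in the coordinates of the camera as it stood for that picture, good to about 4 mm: a listed point, or the origin of a listed thing).
The state is a dict: "clock": time; "joints": joint angles; "dq": joint speeds; "effort": joint torques, N m; "tcp_pos": TCP position; "orientation": TCP orientation; "force": force on the tool from outside, world axes, zero at the start; "wrist_torque": the same for the moment, N m; "grip_width": finger opening in mm.
Only numpy, scipy, OpenCV 4.12 (cv2) and the standard library are available. Lean on these libraries where they do the work, as an engineer would, in place of code of your own. Each camera call takes 0.05 s, during which the arm holds its last target. There are 200 camera calls.

## Working session

There is one attempt and no reset: what is moved stays moved. The work goes in short steps, Python scripts to look and compute and a tool call to move; the robot and the scene stay as the last step left them, time stands still between calls to the robot, and variables do not carry over. Pictures are saved under pics/ and viewed, about 8 in all and at most 12, crops included, and the job is handed in when it is done.

Besides the shell and the picture viewer there is one more tool, called after "Request:" as name(argument=value, ...) on one line, values as JSON. servo_tool: Moves the arm, as the interface text tells. Its arguments: {"type":"object","properties":{"moves":{"type":"array"},"grip":{"type":"number"}},"required":["moves"]}

```bash
mkdir -p pics; cat > h.py <<'E'
import numpy as np, cv2
from plant import sensors, vision, env, search_frame, outline_of, spot_point
def cam(n):
    p,d=vision.camera(n); return p,d,vision.get_calibration(n)
def pts(d,c):
    f=240/np.tan(np.radians(c["vertical_fov"])/2)
    v,u=np.mgrid[0:480,0:640]
    P=np.stack([(u-c["cx"])/f*d,-(v-c["cy"])/f*d,-d,np.ones_like(d)],-1)
    W=P@np.array(c["world_from_camera"]).T
    W=W[...,:3]; W[d<=0]=np.nan
    return W
def w(c,x): return (np.array(c["world_from_camera"])@np.r_[x,1])[:3]
def save(n,p): cv2.imwrite("pics/"+n,p[...,::-1])
E
python3 - <<'E'
from h import *
s=sensors.state();print(s)
for n in("scene","top"):
    p,d,c=cam(n);save(n+"0.png",p);print(n,{k:v for k,v in c.items()})
    np.savez(n+"0.npz",p=p,d=d)
    for t in("wide_beaker","mid_beaker","tall_beaker","tray","reagent_bottle","sample_jar"):
        print(t,[(round(r["score"],2),w(c,r["xyz"]).round()) for r in spot_point(n,t)[:3]])
E
```

```text
{'clock': 0.0, 'joints': array([ 9.84210715e-01,  4.87234499e-02,  9.75889182e-02,  1.62200164e+00,
       -2.09032036e-05,  1.44298511e+00]), 'dq': array([-0.00046305, -0.00011359,  0.00032083,  0.00189949, -0.00173377,
       -0.00105729]), 'effort': array([ 2.10462931e-03, -3.38778520e+01,  3.20015895e+01,  2.01720942e-02,
        3.92841719e-05,  6.84706436e-06]), 'tcp_pos': array([232.17555132, 470.18562217, 230.12689421]), 'orientation': array([-3.99272577e-04,  2.27380649e-01,  9.73805254e-01, -1.09973165e-03]), 'force': array([ 0.92116462, -0.58673058, -0.40396664]), 'wrist_torque': array([-0.02564707,  0.03687237, -0.0154569 ]), 'grip_width': 85.20197076493001}
scene {'vertical_fov': 43.143644986910175, 'cx': 327.23019306048246, 'cy': 236.32202814331288, 'world_from_camera': array([[ 2.94957258e-01, -7.90252493e-01,  5.37123089e-01,
         1.05783684e+03],
       [ 9.55506829e-01,  2.42395529e-01, -1.68080659e-01,
        -1.64371258e+02],
       [ 2.62992408e-03,  5.62801390e-01,  8.26587974e-01,
         9.21764646e+02],
       [ 0.00000000e+00,  0.00000000e+00,  0.00000
[... 546 characters left out ...]
ray([[-8.72508104e-04,  9.91456225e-01, -1.30436930e-01,
         3.59042400e+02],
       [-9.99909282e-01,  8.88256139e-04,  1.34401816e-02,
         1.17456929e+01],
       [ 1.34412132e-02,  1.30436824e-01,  9.91365507e-01,
         9.95497272e+02],
       [ 0.00000000e+00,  0.00000000e+00,  0.00000000e+00,
         1.00000000e+00]])}
wide_beaker [(0.64, array([483.,  29.,   1.]))]
mid_beaker [(0.58, array([ 484., -253.,   -4.]))]
tall_beaker [(0.81, array([471., 243.,  -1.]))]
tray [(0.79, array([647.,  50.,   0.])), (0.77, array([ 286., -287.,   -1.])), (0.73, array([289., 227.,   3.]))]
reagent_bottle [(0.68, array([656., 284.,  -1.]))]
sample_jar [(0.72, array([ 614., -267.,    1.]))]
```

View pics/scene0.png

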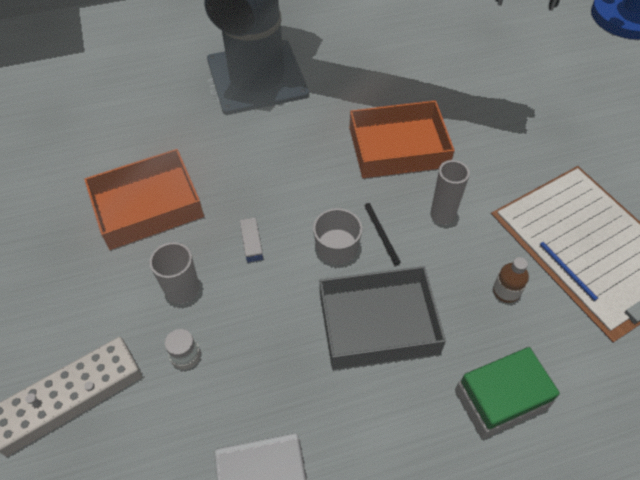

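View pics/top0.png

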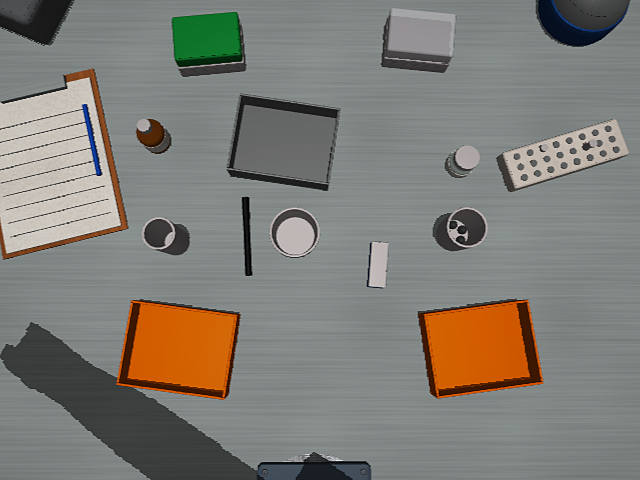

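The scene view shows the wide beaker near (338,235), the middle one near (175,272), the tall one near (449,190), the grey tray near (380,318), the bottle at (512,280) and the jar at (182,348). The top view confirms this and shows the balls in the right-hand beaker at (462,230). Next I'll refine the poses from depth.

```bash
cat >> h.py <<'E'
from scipy.optimize import least_squares
def rimfit(W,xy,zr,R,tol=4,win=60):
    # rim ring: points near the rim height, circle of known outer/inner mean radius
    m=(abs(W[...,2]-zr)<tol)&(np.hypot(W[...,0]-xy[0],W[...,1]-xy[1])<win)
    Q=W[m]
    if len(Q)<20: return None,len(Q),None
    r=least_squares(lambda c:np.hypot(Q[:,0]-c[0],Q[:,1]-c[1])-R,xy,loss="soft_l1",f_scale=1)
    return r.x.round(1),len(Q),Q[:,2].mean().round(1)
E
python3 - <<'E'
from h import *
for n in("top","scene"):
    z=np.load(n+"0.npz");c=vision.get_calibration(n);W=pts(z["d"],c)
    print(n,"table z",np.nanmedian(W[240:260,330:350,2]) if n=="top" else np.nanmedian(W[400:420,340:400,2]))
    for k,xy,h,R in(("wide",(484,32),60,41),("mid",(484,-252),95,32),("tall",(475,245),125,24.5)):
        print(k,rimfit(W,np.array(xy,float),h,R), np.nanmax(W[(np.hypot(W[...,0]-xy[0],W[...,1]-xy[1])<45),2]).round(1))
    m=(abs(W[...,2]-50)<4)&(np.hypot(W[...,0]-648,W[...,1]-52)<140)
    r=cv2.minAreaRect(W[m][:,:2].astype(np.float32));print("tray",r)
    for k,xy,h in(("jar",(615,-267),60),("bottle",(657,285),95),("otray",(288,-285),50)):
        m=(W[...,2]>h-20)&(np.hypot(W[...,0]-xy[0],W[...,1]-xy[1])<(45 if h!=50 else 140));Q=W[m];print(k,len(Q),Q.min(0).round(),Q.max(0).round())
E
```

```text
top table z -1.5230907206502025
wide (array([482.1,  30.3]), 324, np.float64(58.7)) 64.5
mid (array([ 485.8, -252.8]), 291, np.float64(93.5)) 98.2
tall (array([471.5, 242.5]), 253, np.float64(123.4)) 127.3
tray ((614.3211059570312, 55.168087005615234), (179.84701538085938, 209.88743591308594), 81.38410949707031)
jar 530 [ 591. -289.   42.] [ 634. -246.   64.]
bottle 190 [646. 270.  75.] [667. 293.  97.]
otray 1640 [ 206. -383.   30.] [ 367. -188.   54.]
scene table z -0.8507833438565058
wide (array([485.9,  33.1]), 332, np.float64(58.7)) 63.3
mid (array([ 489.6, -250. ]), 296, np.float64(93.8)) 98.9
tall (array([475. , 245.3]), 204, np.float64(123.4)) 127.4
tray ((619.6480712890625, 58.17156982421875), (180.4003143310547, 206.23495483398438), 81.35477447509766)
jar 677 [ 595. -286.   40.] [ 639. -244.   63.]
bottle 219 [649. 273.  75.] [672. 296.  97.]
otray 1974 [ 208. -381.   30.] [ 375. -184.   55.]
```

```bash
cat >> h.py <<'E'
from scipy.spatial.transform import Rotation as Ro, Slerp
def pose():
    s=sensors.state();q=s["orientation"];return s["tcp_pos"],Ro.from_quat(np.r_[q[1:],q[0]])
def tool(az,p,roll=0):
    # approach azimuth, pitch below level, roll about tool z (deg); roll 0: y left, x down-ish
    a,b=np.radians([az,p]); z=np.array([np.cos(b)*np.cos(a),np.cos(b)*np.sin(a),-np.sin(b)])
    y=np.array([-np.sin(a),np.cos(a),0]); return Ro.from_matrix(np.c_[np.cross(y,z),y,z])*Ro.from_euler("z",roll,degrees=True)
def rows(targets,start=None):
    """targets: [(pos,R)] one per row; prints rounded rows, 8 per call, tracking the rounded pose"""
    p,R=start or pose(); out=[]
    for P,Q in targets:
        t=np.round(R.inv().apply(np.array(P)-p)/10,2)
        a=np.round(np.degrees((R.inv()*Q).as_rotvec()),1)
        if abs(t).max()>4.1 or abs(a).max()>7.1: print("LIMIT",t,a)
        p=p+R.apply(t*10); R=R*Ro.from_rotvec(np.radians(a)); out.append([f"{x:g}" for x in np.r_[t,a]])
    for i in range(0,len(out),8): print("["+", ".join(",".join(r) for r in out[i:i+8])+"]")
    return p,R
def lin(p0,R0,p1,R1,n,polar=False,ease=True,r0=0,r1=1):
    S=Slerp([0,1],Ro.concatenate([R0,R1])); o=[]
    for k in range(1,n+1):
        s=k/n; s=(s*s*(3-2*s)*.6+.4*s) if ease else s
        if polar:
            f=lambda q:np.array([np.hypot(*q[:2]),np.arctan2(q[1],q[0]),q[2]])
            g=f(p0)+s*(f(p1)-f(p0)); P=np.array([g[0]*np.cos(g[1]),g[0]*np.sin(g[1]),g[2]])
        else: P=np.array(p0)+s*(np.array(p1)-p0)
        o.append((P,S(np.clip((s-r0)/(r1-r0),0,1))))
    return o
MID=np.array([487.7,-251.4]);WIDE=np.array([484,31.7]);TALL=np.array([473,244.]);TRAY=np.array([648,52.])
E
python3 - <<'E'
from h import *
p,R=pose(); az=np.degrees(np.arctan2(MID[1],MID[0])); T=tool(az,30); z=T.as_matrix()[:,2]
g=np.r_[MID,80]+22*z; so=g-140*z
print(so,(R.inv()*T).magnitude()*57.3)
e=rows(lin(p,R,so+[0,0,30],T,24,True,True,.3,1))
E
```

```text
[ 396.86698401 -204.57732167  139.        ] 60.01311521713467
[-1.64,-0.18,0.12,0,0,0, -2.09,-0.31,0.16,0,0,0, -2.5,-0.48,0.19,0,0,0, -2.83,-0.7,0.22,0,0,0, -3.1,-0.97,0.25,0,0,0, -3.28,-1.28,0.27,0,0,0, -3.39,-1.6,0.29,0,0,0, -3.41,-1.94,0.3,0,0,0]
[-3.37,-2.29,0.32,0,-3.4,0.1, -3.21,-2.61,0.52,0.1,-4.5,0, -2.96,-2.91,0.75,0,-4.6,0.1, -2.64,-3.16,0.93,0,-4.6,0.1, -2.28,-3.35,1.06,0.1,-4.7,0, -1.86,-3.49,1.11,0,-4.6,0.1, -1.46,-3.56,1.1,0.1,-4.5,0.1, -1.08,-3.54,1.03,-0,-4.3,0]
[-0.72,-3.48,0.89,0,-4.2,0.1, -0.42,-3.33,0.72,0.1,-4,0, -0.18,-3.13,0.56,0,-3.7,0.1, -0.01,-2.86,0.37,0,-3.4,0, 0.12,-2.56,0.21,0.1,-3,0.1, 0.17,-2.21,0.09,-0,-2.6,0, 0.2,-1.82,0,0,-2.2,0.1, 0.17,-1.4,-0.04,0,-1.7,-0]
```

Request:
servo_tool(grip=-1, moves=[-1.64,-0.18,0.12,0,0,0,-2.09,-0.31,0.16,0,0,0,-2.5,-0.48,0.19,0,0,0,-2.83,-0.7,0.22,0,0,0,-3.1,-0.97,0.25,0,0,0,-3.28,-1.28,0.27,0,0,0,-3.39,-1.6,0.29,0,0,0,-3.41,-1.94,0.3,0,0,0])

```text
clock: 1.37
tcp_pos: [400.0, 304.4, 213.2]
orientation: [0.0, 0.227, 0.974, 0.0]
force: [-0.3, 1.8, -0.9]
grip_width: 85.3
```

Request:
servo_tool(moves=[-3.37,-2.29,0.32,0,-3.4,0.1,-3.21,-2.61,0.52,0.1,-4.5,0,-2.96,-2.91,0.75,0,-4.6,0.1,-2.64,-3.16,0.93,0,-4.6,0.1,-2.28,-3.35,1.06,0.1,-4.7,0,-1.86,-3.49,1.11,0,-4.6,0.1,-1.46,-3.56,1.1,0.1,-4.5,0.1,-1.08,-3.54,1.03,0,-4.3,0])

```text
clock: 2.03
tcp_pos: [468.9, -8.4, 187.5]
orientation: [0.296, 0.22, 0.927, -0.072]
force: [-0.5, -0.6, 0.5]
grip_width: 85.5
```

Request:
servo_tool(moves=[-0.72,-3.48,0.89,0,-4.2,0.1,-0.42,-3.33,0.72,0.1,-4,0,-0.18,-3.13,0.56,0,-3.7,0.1,0,-2.86,0.37,0,-3.4,0,0.12,-2.56,0.21,0.1,-3,0.1,0.17,-2.21,0.09,0,-2.6,0,0.2,-1.82,0,0,-2.2,0.1,0.17,-1.4,-0.04,0,-1.7,0])

```text
clock: 2.7
tcp_pos: [495.0, -216.3, 171.1]
orientation: [0.452, 0.215, 0.857, -0.125]
force: [-0.2, 0.4, 0.4]
grip_width: 85.2
```

```bash
python3 - <<'E'
from h import *
s=sensors.state();print(s["clock"],s["joints"].round(2),s["tcp_pos"].round(1))
for n in("wrist","scene"):
    p,d,c=cam(n);W=pts(d,c)
    if n=="wrist": save("w1.png",p)
    print(n,rimfit(W,MID.copy(),95,32))
p,R=pose(); az=np.degrees(np.arctan2(MID[1],MID[0])); T=tool(az,30); z=T.as_matrix()[:,2]
print(np.degrees((R.inv()*T).as_rotvec()).round(1))
E
```

```text
2.7 [-0.55 -0.99 -1.09  0.5   0.03 -0.05] [ 495.  -216.3  171.1]
wrist (array([ 486.2, -251.9]), 1093, np.float64(91.4))
scene (array([ 489.7, -250.1]), 310, np.float64(93.7))
[-2.  -4.4  0.1]
```

View pics/w1.png

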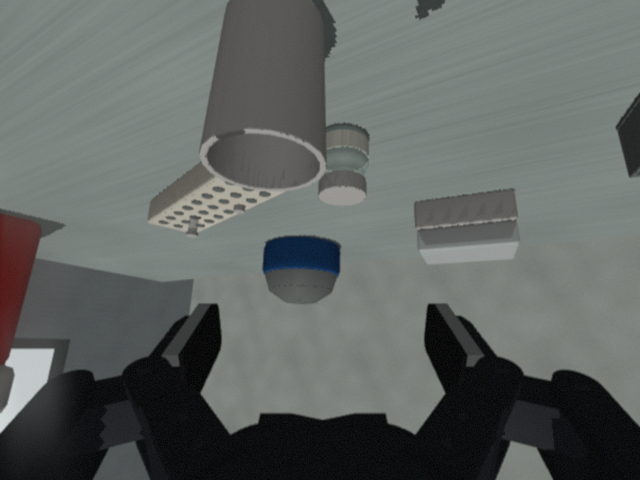

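```bash
sed -i 's/^MID=.*/MID=np.array([487.5,-251.5]);WIDE=np.array([484,31.7]);TALL=np.array([473,244.]);TRAY=np.array([648,52.])/' h.py; python3 - <<'E'
from h import *
p,R=pose(); az=np.degrees(np.arctan2(MID[1],MID[0])); T=tool(az,45); z=T.as_matrix()[:,2]
g=np.r_[MID,80]+22*z
h=g.copy();h[2]=170;print(g,h)
e=rows(lin(p,R,h,T,4)+lin(h,T,[*h[:2],130],T,4))
E
```

```text
[ 501.32499794 -258.63228099   64.44365081] [ 501.32499794 -258.63228099  170.        ]
[-0.29,-0.65,0.43,-0.4,2.1,-0, -0.49,-1.03,0.65,-0.6,3.2,-0.1, -0.53,-1.04,0.62,-0.6,3.3,0, -0.35,-0.66,0.36,-0.4,2,-0, 0.55,0,0.55,-0,0,-0, 0.86,0,0.87,-0,0,-0, 0.87,0,0.86,-0,0,-0, 0.55,0,0.55,-0,0,-0]
```

Request:
servo_tool(moves=[-0.29,-0.65,0.43,-0.4,2.1,0,-0.49,-1.03,0.65,-0.6,3.2,-0.1,-0.53,-1.04,0.62,-0.6,3.3,0,-0.35,-0.66,0.36,-0.4,2,0,0.55,0,0.55,0,0,0,0.86,0,0.87,0,0,0,0.87,0,0.86,0,0,0,0.55,0,0.55,0,0,0])

```text
clock: 3.47
tcp_pos: [502.4, -255.2, 129.8]
orientation: [0.372, 0.216, 0.898, -0.089]
force: [0.1, 0.3, -0.6]
grip_width: 85.7
```

```bash
cat >> h.py <<'E'
E
python3 - <<'E'
from h import *
s=sensors.state();print(s["clock"],s["joints"].round(3),s["tcp_pos"].round(1))
p,R=pose(); az=np.degrees(np.arctan2(MID[1],MID[0])); T=tool(az,45); z=T.as_matrix()[:,2]
g=np.r_[MID,80]+22*z
print("err",np.degrees((R.inv()*T).as_rotvec()).round(1),(p-g).round(1))
# kinematic fit: L1,L2,h,Lt
D=[([.984,.0487,.0976,1.622],[232.2,470.2,230.1]),([-.55,-.99,-1.09,.5],[495,-216.3,171.1]),(s["joints"][:4],s["tcp_pos"])]
def f(x):
    o=[]
    for j,t in D:
        P=j[1]-j[2]+j[3]; r=np.sqrt(t[0]**2+t[1]**2-67**2)
        o+=[x[0]*np.sin(j[1])+x[1]*np.cos(j[1]-j[2])+x[3]*np.cos(P)-r, x[2]+x[0]*np.cos(j[1])-x[1]*np.sin(j[1]-j[2])-x[3]*np.sin(P)-t[2]]
    return o
r=least_squares(f,[300,500,250,340]);print(r.x.round(1),r.fun.round(1))
e=rows(lin(p,R,g,T,8))
E
```

```text
3.4667 [-0.668 -0.672 -0.905  0.562  0.139 -0.139] [ 502.4 -255.2  129.8]
err [0.2 0.  0.2] [ 1.1  3.4 65.3]
[414.4 502.6 255.8 465.4] [ 1.  -1.2  1.8 -0.9 -2.4  2.1]
[0.35,-0.03,0.35,0,0,0, 0.54,-0.04,0.55,0,0,0, 0.67,-0.05,0.68,0.1,0,0.1, 0.73,-0.06,0.75,0,0,-0, 0.73,-0.06,0.74,0.1,0,0, 0.67,-0.05,0.69,-0,0,0, 0.54,-0.04,0.54,0,0,0, 0.35,-0.03,0.36,0,0,0.1]
```

Request:
servo_tool(moves=[0.35,-0.03,0.35,0,0,0,0.54,-0.04,0.55,0,0,0,0.67,-0.05,0.68,0.1,0,0.1,0.73,-0.06,0.75,0,0,0,0.73,-0.06,0.74,0.1,0,0,0.67,-0.05,0.69,0,0,0,0.54,-0.04,0.54,0,0,0,0.35,-0.03,0.36,0,0,0.1])

```text
clock: 4.13
tcp_pos: [501.9, -260.3, 65.9]
orientation: [0.373, 0.218, 0.897, -0.091]
force: [-1.0, -0.6, 0.5]
grip_width: 85.2
```

```bash
python3 - <<'E'
from h import *
s=sensors.state();print(s["clock"],s["joints"].round(3),s["tcp_pos"].round(1),s["force"])
p,R=pose(); az=np.degrees(np.arctan2(MID[1],MID[0])); T=tool(az,45); z=T.as_matrix()[:,2]
print("err",np.degrees((R.inv()*T).as_rotvec()).round(1),R.inv().apply(np.r_[MID,80]-p).round(1))
p,d,c=cam("wrist");save("w2.png",p); print(rimfit(pts(d,c),MID.copy(),95,32))
E
```

```text
4.1333 [-0.676 -0.595 -0.997  0.39   0.141 -0.141] [ 501.9 -260.3   65.9] [-0.95581555 -0.63373205  0.47334654]
err [-0.   0.2 -0.1] [  1.8   1.2 -21.9]
(array([ 484.6, -248.3]), 4971, np.float64(93.7))
```

View pics/w2.png

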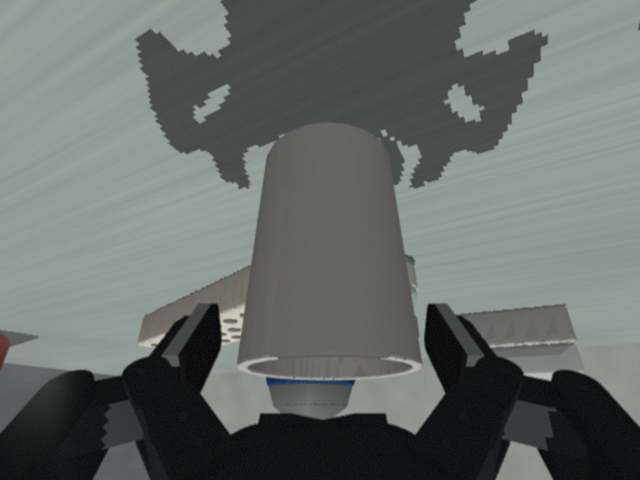

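Both fingers straddle the beaker: the pads are at columns 219 and 425, and the beaker spans 243 to 421. I'll close the gripper.

Request:
servo_tool(grip=1, moves=[0,0,0,0,0,0,0,0,0,0,0,0,0,0,0,0,0,0,0,0,0,0,0,0,0,0,0,0,0,0,0,0,0,0,0,0])

```text
clock: 4.68
tcp_pos: [502.6, -261.0, 68.1]
orientation: [0.374, 0.218, 0.897, -0.091]
force: [0.0, 0.9, -0.1]
grip_width: 66.9
```

```bash
python3 - <<'E'
from h import *
s=sensors.state();print(s["clock"],s["grip_width"],s["tcp_pos"].round(1),s["force"])
p,d,c=cam("wrist");save("w3.png",p);W=pts(d,c); r=rimfit(W,MID.copy(),95,32);print(r)
P,R=pose(); 
q=np.r_[r[0],80]; print("axis@80 in tool",R.inv().apply(q-P).round(1), "up in tool",R.inv().apply([0,0,1]).round(2))
# lift plan: 6 cm straight up
e=rows(lin(P,R,P+[0,0,30],R,4)+lin(P+[0,0,30],R,P+[0,0,100],R,4))
E
```

```text
4.6833 66.88458311907932 [ 502.6 -261.    68.1] [ 0.00650677  0.89705869 -0.11755288]
(array([ 485.4, -252.8]), 7149, np.float64(94.1))
axis@80 in tool [  4.9  -0.6 -21.9] up in tool [-0.71 -0.   -0.7 ]
[-0.41,-0,-0.41,0,0,0, -0.66,-0,-0.65,0,0,0, -0.65,-0,-0.64,0,0,0, -0.41,-0,-0.41,0,0,0, -0.97,-0,-0.95,0,0,0, -1.52,-0,-1.51,0,0,0, -1.52,-0,-1.51,0,0,0, -0.97,-0,-0.95,0,0,0]
```

```bash
python3 - <<'E'
from h import *
P,R=pose(); U=P+[0,0,105]
T0=tool(0,12); z=T0.as_matrix()[:,2]
G=np.array([655,62,190.])+27*z; L=np.array([655,62,115.])+27*z
t=lin(P,R,U,R,8)+lin(U,R,G,T0,16,True)
t+=[(G+(L-G)*k/16,tool(0,12,5.75*k)) for k in range(1,17)]
t+=[(L,tool(0,12,92+4.4*k)) for k in range(1,17)]
rows(t)
E
```

```text
[-0.57,-0,-0.56,0,0,0, -0.88,-0,-0.87,0,0,0, -1.09,-0,-1.08,0,0,0, -1.19,-0,-1.18,0,0,0, -1.2,-0,-1.19,0,0,0, -1.09,-0,-1.08,0,0,0, -0.88,-0,-0.87,0,0,0, -0.56,-0,-0.56,0,0,0]
[-0.29,1.03,0.24,-0.8,-1,-0.4, -0.37,1.44,0.33,-1,-1.4,-0.6, -0.44,1.82,0.41,-1.4,-1.8,-0.7, -0.47,2.13,0.5,-1.5,-2,-0.8, -0.48,2.41,0.56,-1.7,-2.3,-1, -0.47,2.64,0.61,-1.9,-2.4,-1, -0.44,2.8,0.66,-1.9,-2.5,-1, -0.4,2.92,0.67,-2,-2.6,-1.1]
[-0.35,2.96,0.67,-2,-2.6,-1, -0.3,2.95,0.65,-1.9,-2.6,-1.1, -0.26,2.86,0.61,-1.9,-2.4,-1, -0.22,2.7,0.56,-1.7,-2.3,-0.9, -0.18,2.46,0.5,-1.5,-2,-0.8, -0.15,2.14,0.42,-1.4,-1.7,-0.8, -0.12,1.75,0.34,-1,-1.5,-0.5, -0.09,1.26,0.24,-0.8,-1,-0.5]
[0.46,0,0.09,-0,0,5.8, 0.46,-0.05,0.1,-0,0,5.7, 0.45,-0.09,0.1,-0,0,5.8, 0.44,-0.13,0.1,0,0,5.7, 0.42,-0.18,0.09,0,0,5.8, 0.4,-0.22,0.1,0,0,5.7, 0.38,-0.26,0.1,0,0,5.8, 0.35,-0.3,0.1,0,0,5.7]
[0.32,-0.33,0.09,0,0,5.8, 0.28,-0.36,0.1,0,0,5.7, 0.25,-0.38,0.1,0,0,5.8, 0.2,-0.41,0.09,0,0,5.7, 0.17,-0.43,0.1,0,0,5.8, 0.12,-0.44,0.1,0,0,5.7, 0.07,-0.45,0.1,0,0,5.8, 0.03,-0.46,0.09,0,0,5.7]
[0,-0,0,0,0,4.4, 0,-0,0,0,0,4.4, 0,-0,0,0,0,4.4, 0,-0,0,0,0,4.4, 0,-0,0,0,-0,4.4, 0,-0,0,0,-0,4.4, 0,-0,0,0,-0,4.4, 0,-0,0,0,-0,4.4]
[0,-0,0,0,-0,4.4, 0,-0,0,0,-0,4.4, 0,-0,0,0,-0,4.4, 0,-0,0,0,-0,4.4, 0,-0,0,0,-0,4.4, -0,-0,0,0,-0,4.4, -0,-0,0,0,-0,4.4, -0,-0,0,0,-0,4.4]
```

Request:
servo_tool(moves=[-0.57,0,-0.56,0,0,0,-0.88,0,-0.87,0,0,0,-1.09,0,-1.08,0,0,0,-1.19,0,-1.18,0,0,0,-1.2,0,-1.19,0,0,0,-1.09,0,-1.08,0,0,0,-0.88,0,-0.87,0,0,0,-0.56,0,-0.56,0,0,0])

```text
clock: 5.4
tcp_pos: [502.8, -261.2, 175.2]
orientation: [0.375, 0.218, 0.896, -0.091]
force: [-0.1, -1.0, -0.7]
grip_width: 66.6
```

Request:
servo_tool(moves=[-0.29,1.03,0.24,-0.8,-1,-0.4,-0.37,1.44,0.33,-1,-1.4,-0.6,-0.44,1.82,0.41,-1.4,-1.8,-0.7,-0.47,2.13,0.5,-1.5,-2,-0.8,-0.48,2.41,0.56,-1.7,-2.3,-1,-0.47,2.64,0.61,-1.9,-2.4,-1,-0.44,2.8,0.66,-1.9,-2.5,-1,-0.4,2.92,0.67,-2,-2.6,-1.1])

```text
clock: 6.07
tcp_pos: [613.6, -119.5, 177.8]
orientation: [0.51, 0.111, 0.852, -0.046]
force: [0.4, -0.5, -2.2]
grip_width: 66.6
```

Request:
servo_tool(moves=[-0.35,2.96,0.67,-2,-2.6,-1,-0.3,2.95,0.65,-1.9,-2.6,-1.1,-0.26,2.86,0.61,-1.9,-2.4,-1,-0.22,2.7,0.56,-1.7,-2.3,-0.9,-0.18,2.46,0.5,-1.5,-2,-0.8,-0.15,2.14,0.42,-1.4,-1.7,-0.8,-0.12,1.75,0.34,-1,-1.5,-0.5,-0.09,1.26,0.24,-0.8,-1,-0.5])

```text
clock: 6.73
tcp_pos: [680.6, 64.0, 181.3]
orientation: [0.628, -0.001, 0.778, 0.001]
force: [-0.1, 0.3, -1.8]
grip_width: 66.7
```

```bash
python3 - <<'E'
from h import *
s=sensors.state();print(s["clock"],s["joints"].round(2),s["grip_width"],s["force"].round(1))
P,R=pose();T0=tool(0,12); print(P.round(1),np.degrees((R.inv()*T0).as_rotvec()).round(1))
a,d,c=cam("wrist");b,_,_=cam("scene");save("w4.png",np.hstack([a[:,::1],b])[::1])
im=np.hstack([cv2.resize(a,(400,300)),cv2.resize(b,(400,300))]);save("w4.png",im)
E
```

```text
6.7333 [-0.01 -0.35 -1.07 -0.51  0.01 -0.  ] 66.74833079734368 [-0.1  0.3 -1.8]
[680.6  64.  181.3] [ 0.2 -0.2  0. ]
```

View pics/w4.png

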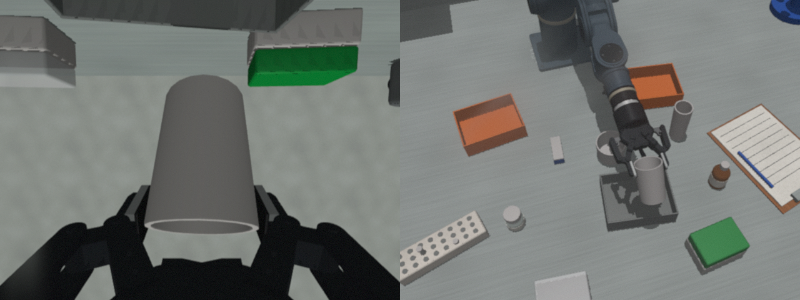

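The beaker is held firmly above the grey tray, at (650,180) in the combined picture. Now I'll tip it.

Request:
servo_tool(moves=[0.46,0,0.09,0,0,5.8,0.46,-0.05,0.1,0,0,5.7,0.45,-0.09,0.1,0,0,5.8,0.44,-0.13,0.1,0,0,5.7,0.42,-0.18,0.09,0,0,5.8,0.4,-0.22,0.1,0,0,5.7,0.38,-0.26,0.1,0,0,5.8,0.35,-0.3,0.1,0,0,5.7])

```text
clock: 7.5
tcp_pos: [681.3, 61.1, 146.2]
orientation: [0.578, 0.306, 0.715, 0.247]
force: [0.2, -0.6, -1.6]
grip_width: 66.8
```

Request:
servo_tool(moves=[0.32,-0.33,0.09,0,0,5.8,0.28,-0.36,0.1,0,0,5.7,0.25,-0.38,0.1,0,0,5.8,0.2,-0.41,0.09,0,0,5.7,0.17,-0.43,0.1,0,0,5.8,0.12,-0.44,0.1,0,0,5.7,0.07,-0.45,0.1,0,0,5.8,0.03,-0.46,0.09,0,0,5.7])

```text
clock: 8.17
tcp_pos: [681.4, 61.0, 108.9]
orientation: [0.436, 0.561, 0.538, 0.453]
force: [-0.1, 0.8, -1.6]
grip_width: 66.9
```

Request:
servo_tool(moves=[0,0,0,0,0,4.4,0,0,0,0,0,4.4,0,0,0,0,0,4.4,0,0,0,0,0,4.4,0,0,0,0,0,4.4,0,0,0,0,0,4.4,0,0,0,0,0,4.4,0,0,0,0,0,4.4])

```text
clock: 8.83
tcp_pos: [681.5, 61.1, 109.3]
orientation: [0.279, 0.697, 0.344, 0.564]
force: [-0.6, -0.6, -1.2]
grip_width: 66.3
```

Request:
servo_tool(moves=[0,0,0,0,0,4.4,0,0,0,0,0,4.4,0,0,0,0,0,4.4,0,0,0,0,0,4.4,0,0,0,0,0,4.4,0,0,0,0,0,4.4,0,0,0,0,0,4.4,0,0,0,0,0,4.4])

```text
clock: 9.5
tcp_pos: [681.8, 61.1, 110.1]
orientation: [0.096, 0.768, 0.117, 0.622]
force: [0.1, -0.2, -0.5]
grip_width: 67.1
```

Request:
servo_tool(moves=[0,0,0,0,0,0,0,0,0,0,0,0,0,0,0,0,0,0,0,0,0,0,0,0,0,0,0,0,0,0,0,0,0,0,0,0,0,0,0,0,0,0,0,0,0,0,0,0])

```text
clock: 10.17
tcp_pos: [681.1, 62.2, 108.8]
orientation: [0.096, 0.768, 0.119, 0.622]
force: [0.4, -0.3, -1.4]
grip_width: 66.8
```

```bash
python3 - <<'E'
from h import *
s=sensors.state();print(s["clock"],s["joints"].round(2),s["tcp_pos"],s["grip_width"],s["force"].round(1))
a,d,c=cam("wrist");b,_,_=cam("top")
b=b[70:270,180:400]
save("w5.png",np.hstack([cv2.resize(a,(400,300)),cv2.resize(b,(400,364))[:300]]))
for n in("top","scene"):
    if n=="scene": cam(n)
    cc=vision.get_calibration(n)
    print([(round(r["score"],2),w(cc,r["xyz"]).round()) for r in search_frame(n,"ball0_center")[:8]])
E
```

```text
10.1667 [-0.01 -0.07 -1.08 -0.8   0.01  2.83] [681.10957783  62.22694601 108.76375676] 66.80421686166186 [ 0.4 -0.3 -1.4]
[(0.51, array([621., -18.,  17.]))]
[(0.51, array([629., -15.,  19.]))]
```

View pics/w5.png

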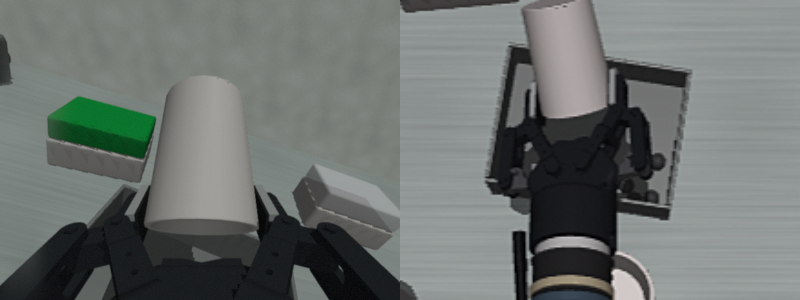

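```bash
cat >> h.py <<'E'
Rg=tool(np.degrees(np.arctan2(-251.5,487.5)),45)
BASE=Rg.inv().apply(np.array([485.4,-252.8,0])-[502.6,-261,68.1])  # mid base centre in tool frame
E
python3 - <<'E'
from h import *
P,R=pose(); T0=tool(0,12); z=T0.as_matrix()[:,2]
A=P+[0,0,0];A2=np.array([640,50.,230])+27*z
t=[(A+(A2-A)*min(1,k/16),tool(0,12,162.5-6.77*k)) for k in range(1,25)]
T1=tool(25,45); H=np.r_[WIDE,85]-T1.apply(BASE); print(H)
t+=lin(A2,T0,H,T1,16)
rows(t)
E
```

```text
[501.00793383  40.29128551 153.1       ]
[0.63,0.28,-0.24,-0,0,-6.7, 0.6,0.35,-0.24,-0,0,-6.7, 0.55,0.42,-0.24,-0,0,-6.8, 0.49,0.48,-0.24,-0,0,-6.8, 0.44,0.54,-0.24,-0,0,-6.7, 0.37,0.59,-0.24,-0,0,-6.8, 0.3,0.62,-0.24,-0,0,-6.8, 0.22,0.65,-0.24,-0,0,-6.8]
[0.14,0.68,-0.24,-0,-0,-6.7, 0.06,0.69,-0.24,-0,-0,-6.8, -0.01,0.69,-0.24,-0,-0,-6.8, -0.11,0.68,-0.25,-0,-0,-6.7, -0.18,0.67,-0.24,-0,-0,-6.8, -0.25,0.65,-0.24,-0,-0,-6.8, -0.33,0.6,-0.24,-0,-0,-6.7, -0.4,0.57,-0.24,-0,-0,-6.8]
[-0,-0.01,0,-0,-0,-6.8, -0,0,0,-0,-0,-6.8, -0.01,0,0,-0,-0,-6.7, 0,0,0,-0,-0,-6.8, 0,0,0,-0,-0,-6.8, 0,0.01,0,0,-0,-6.7, 0,-0,0,0,-0,-6.8, 0,-0,0,0,-0,-6.8]
[0.34,-0.03,-0.46,-0.7,1,-0.4, 0.47,-0.04,-0.64,-1,1.4,-0.5, 0.6,-0.02,-0.78,-1.2,1.8,-0.7, 0.73,0.01,-0.88,-1.4,2.1,-0.7, 0.84,0.04,-0.95,-1.6,2.3,-0.9, 0.95,0.08,-0.98,-1.7,2.4,-0.9, 1.03,0.13,-0.98,-1.7,2.6,-1, 1.09,0.19,-0.95,-1.8,2.6,-0.9]
[1.13,0.23,-0.9,-1.8,2.6,-1, 1.15,0.27,-0.81,-1.8,2.6,-1, 1.12,0.3,-0.72,-1.7,2.5,-0.9, 1.06,0.32,-0.61,-1.5,2.3,-0.8, 0.98,0.31,-0.51,-1.5,2,-0.8, 0.85,0.29,-0.4,-1.2,1.8,-0.7, 0.69,0.25,-0.29,-1,1.4,-0.5, 0.51,0.19,-0.2,-0.7,1,-0.4]
```

Request:
servo_tool(moves=[0.63,0.28,-0.24,0,0,-6.7,0.6,0.35,-0.24,0,0,-6.7,0.55,0.42,-0.24,0,0,-6.8,0.49,0.48,-0.24,0,0,-6.8,0.44,0.54,-0.24,0,0,-6.7,0.37,0.59,-0.24,0,0,-6.8,0.3,0.62,-0.24,0,0,-6.8,0.22,0.65,-0.24,0,0,-6.8])

```text
clock: 11.08
tcp_pos: [673.6, 56.1, 166.8]
orientation: [0.37, 0.629, 0.457, 0.509]
force: [0.5, 0.4, -0.4]
grip_width: 66.9
```

Request:
servo_tool(moves=[0.14,0.68,-0.24,0,0,-6.7,0.06,0.69,-0.24,0,0,-6.8,0,0.69,-0.24,0,0,-6.8,-0.11,0.68,-0.25,0,0,-6.7,-0.18,0.67,-0.24,0,0,-6.8,-0.25,0.65,-0.24,0,0,-6.8,-0.33,0.6,-0.24,0,0,-6.7,-0.4,0.57,-0.24,0,0,-6.8])

```text
clock: 11.75
tcp_pos: [666.1, 50.1, 224.5]
orientation: [0.561, 0.352, 0.693, 0.285]
force: [0.5, 0.0, -1.3]
grip_width: 66.6
```

Request:
servo_tool(moves=[0,0,0,0,0,-6.8,0,0,0,0,0,-6.8,0,0,0,0,0,-6.7,0,0,0,0,0,-6.8,0,0,0,0,0,-6.8,0,0,0,0,0,-6.7,0,0,0,0,0,-6.8,0,0,0,0,0,-6.8])

```text
clock: 12.42
tcp_pos: [666.2, 50.1, 224.1]
orientation: [0.629, -0.002, 0.777, -0.002]
force: [0.1, -0.0, -1.0]
grip_width: 66.9
```

Request:
servo_tool(moves=[0.34,-0.03,-0.46,-0.7,1,-0.4,0.47,-0.04,-0.64,-1,1.4,-0.5,0.6,-0.02,-0.78,-1.2,1.8,-0.7,0.73,0.01,-0.88,-1.4,2.1,-0.7,0.84,0.04,-0.95,-1.6,2.3,-0.9,0.95,0.08,-0.98,-1.7,2.4,-0.9,1.03,0.13,-0.98,-1.7,2.6,-1,1.09,0.19,-0.95,-1.8,2.6,-0.9])

```text
clock: 13.08
tcp_pos: [582.7, 45.4, 188.4]
orientation: [0.509, -0.102, 0.854, 0.042]
force: [0.1, -0.3, -0.4]
grip_width: 66.7
```

Request:
servo_tool(moves=[1.13,0.23,-0.9,-1.8,2.6,-1,1.15,0.27,-0.81,-1.8,2.6,-1,1.12,0.3,-0.72,-1.7,2.5,-0.9,1.06,0.32,-0.61,-1.5,2.3,-0.8,0.98,0.31,-0.51,-1.5,2,-0.8,0.85,0.29,-0.4,-1.2,1.8,-0.7,0.69,0.25,-0.29,-1,1.4,-0.5,0.51,0.19,-0.2,-0.7,1,-0.4])

```text
clock: 13.75
tcp_pos: [500.9, 39.8, 153.3]
orientation: [0.374, -0.2, 0.902, 0.083]
force: [0.1, -0.1, -1.3]
grip_width: 66.8
```

```bash
python3 - <<'E'
from h import *
s=sensors.state();print(s["clock"],s["joints"].round(2),s["grip_width"],s["force"].round(1))
P,R=pose();T1=tool(25,45); b=P+R.apply(BASE)
print(P.round(1),"oerr",np.degrees((R.inv()*T1).as_rotvec()).round(1),"base",b.round(1))
ims=[]
for n in("top","scene","wrist"):
    a,d,c=cam(n);W=pts(d,c);np.savez(n+"1.npz",p=a,d=d)
    print(n,"midrim",rimfit(W,b[:2].copy(),b[2]+95,32,5,50),"wide",rimfit(W,WIDE.copy(),60,41,3,55))
    if n=="top": ims.append(cv2.resize(a[70:270,180:400],(400,364)))
    if n=="scene": ims.append(cv2.resize(a[150:400,250:525],(400,364)))
    if n!="wrist": print([(round(r["score"],2),w(c,r["xyz"]).round()) for r in search_frame(n,"ball0_center")[:8]])
save("w6.png",np.hstack(ims))
E
```

```text
13.75 [-0.4  -0.77 -0.88  0.87  0.55 -0.67] 66.77173238589586 [ 0.1 -0.1 -1.3]
[500.9  39.8 153.3] oerr [0. 0. 0.] base [483.9  31.2  85.2]
top midrim (array([483.9,  29.7]), 368, np.float64(179.4)) wide (None, 2, None)
[(0.46, array([620., -16.,  14.]))]
scene midrim (array([488.3,  31.9]), 545, np.float64(179.5)) wide (array([485.6,  33.2]), 195, np.float64(59.1))
[(0.46, array([590.,   8.,  15.]))]
wrist midrim (array([484.3,  31.3]), 7401, np.float64(178.5)) wide (array([483.9,  32.6]), 2409, np.float64(58.0))
```

View pics/w6.png

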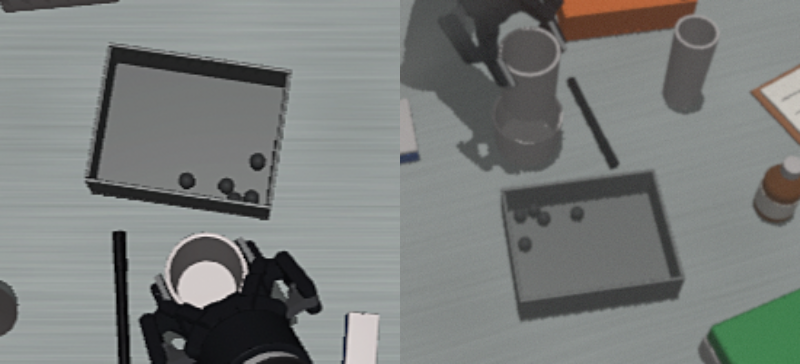

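All five balls are in the tray: in the top crop they are at (187,180), (226,186), (257,160), (234,198) and (250,197). The middle beaker is empty and hangs over the wide one, so I'll lower it.

```bash
python3 - <<'E'
from h import *
P,R=pose();T1=tool(25,45)
A=np.r_[500.9-1.5,39.8+1,153.3-22]; B=np.r_[A[:2],153.2-74.5]
rows(lin(P,R,A,T1,4)+lin(A,T1,B,T1,12))
E
```

```text
[0.32,0.02,0.28,0,0,0, 0.5,0.04,0.44,0,0,0, 0.5,0.03,0.44,0,0.1,0, 0.32,0.02,0.28,0,-0,0, 0.17,0,0.17,0,-0,0, 0.24,0,0.24,0,-0,0, 0.31,0,0.31,0,-0,0, 0.35,0,0.35,0,-0,0]
[0.39,0,0.39,0,-0,0, 0.4,0,0.4,0,-0,0, 0.4,0,0.4,0,-0,0, 0.38,0,0.38,0,-0,0, 0.36,0,0.36,0,-0,0, 0.3,0,0.3,0,-0,0, 0.25,0,0.25,0,-0,0, 0.17,0,0.17,0,-0,0]
```

Request:
servo_tool(moves=[0.32,0.02,0.28,0,0,0,0.5,0.04,0.44,0,0,0,0.5,0.03,0.44,0,0,0,0.32,0.02,0.28,0,0,0,0.17,0,0.17,0,0,0,0.24,0,0.24,0,0,0,0.31,0,0.31,0,0,0,0.35,0,0.35,0,0,0])

```text
clock: 14.67
tcp_pos: [499.5, 40.7, 116.2]
orientation: [0.374, -0.2, 0.902, 0.083]
force: [-0.6, -0.5, -0.2]
grip_width: 66.7
```

Request:
servo_tool(moves=[0.39,0,0.39,0,0,0,0.4,0,0.4,0,0,0,0.4,0,0.4,0,0,0,0.38,0,0.38,0,0,0,0.36,0,0.36,0,0,0,0.3,0,0.3,0,0,0,0.25,0,0.25,0,0,0,0.17,0,0.17,0,0,0])

```text
clock: 15.33
tcp_pos: [499.1, 40.9, 78.0]
orientation: [0.374, -0.2, 0.902, 0.083]
force: [-0.3, -0.0, -0.8]
grip_width: 66.3
```

```bash
python3 - <<'E'
from h import *
s=sensors.state();print(s["clock"],s["joints"].round(2),s["grip_width"],s["force"].round(1))
P,R=pose(); b=P+R.apply(BASE);print(P.round(1),"base",b.round(1))
for n in("scene","wrist"):
    a,d,c=cam(n);W=pts(d,c)
    print(n,"midrim",rimfit(W,b[:2].copy(),b[2]+95,32,4,42),"wide",rimfit(W,WIDE.copy(),60,41,3,55))
E
```

```text
15.3333 [-0.4  -0.73 -1.01  0.7   0.55 -0.67] 66.33353237916734 [-0.3 -0.  -0.8]
[499.1  40.9  78. ] base [482.1  32.4   9.9]
scene midrim (array([486.2,  33.4]), 365, np.float64(104.4)) wide (array([485.4,  32.8]), 269, np.float64(59.3))
wrist midrim (array([482.7,  32.2]), 4825, np.float64(103.1)) wide (array([488.2,  34.2]), 4787, np.float64(59.1))
```

Request:
servo_tool(moves=[0.05,0,0.05,0,0,0,0.05,0,0.05,0,0,0,0.05,0,0.05,0,0,0,0.05,0,0.05,0,0,0,0.04,0,0.04,0,0,0,0,0,0,0,0,0])

```text
clock: 15.93
tcp_pos: [499.2, 40.9, 75.2]
orientation: [0.374, -0.2, 0.902, 0.083]
force: [-0.2, -0.3, -1.0]
grip_width: 66.7
```

Request:
servo_tool(moves=[0.04,0,0.04,0,0,0,0.04,0,0.04,0,0,0,0,0,0,0,0,0])

```text
clock: 16.18
tcp_pos: [499.2, 40.9, 74.0]
orientation: [0.374, -0.2, 0.902, 0.083]
force: [-0.4, -0.1, -1.7]
grip_width: 66.5
```

Request:
servo_tool(moves=[0.04,0,0.04,0,0,0,0.04,0,0.04,0,0,0,0,0,0,0,0,0])

```text
clock: 16.43
tcp_pos: [499.4, 40.8, 73.1]
orientation: [0.374, -0.2, 0.902, 0.083]
force: [-0.2, 0.4, 0.2]
grip_width: 66.6
```

Request:
servo_tool(moves=[0.04,0,0.04,0,0,0,0,0,0,0,0,0])

```text
clock: 16.6
tcp_pos: [499.6, 40.9, 73.1]
orientation: [0.374, -0.2, 0.902, 0.083]
force: [-0.8, 0.1, 0.4]
grip_width: 67.2
```

Request:
servo_tool(moves=[0.04,0,0.04,0,0,0,0,0,0,0,0,0])

```text
clock: 16.77
tcp_pos: [499.9, 41.0, 73.1]
orientation: [0.375, -0.2, 0.901, 0.083]
force: [-2.0, 0.3, 4.4]
grip_width: 67.0
```

Request:
servo_tool(moves=[0.04,0,0.04,0,0,0,0,0,0,0,0,0])

```text
clock: 16.93
tcp_pos: [500.2, 41.2, 73.1]
orientation: [0.375, -0.201, 0.901, 0.083]
force: [-3.0, 0.8, 5.4]
grip_width: 66.6
```

Request:
servo_tool(grip=-1, moves=[-0.02,0,-0.02,0,0,0,0,0,0,0,0,0,0,0,0,0,0,0,0,0,0,0,0,0,0,0,0,0,0,0,0,0,0,0,0,0])

```text
clock: 17.43
tcp_pos: [499.1, 40.8, 71.3]
orientation: [0.374, -0.2, 0.902, 0.083]
force: [0.2, -0.2, -0.8]
grip_width: 85.1
```

Request:
servo_tool(moves=[-0.4,0,-0.4,0,0,0,-0.8,0,-0.8,0,0,0,-1.3,0,-1.3,0,0,0,-1.5,0,-1.5,0,0,0,-1.5,0,-1.5,0,0,0,-1.3,0,-1.3,0,0,0,-0.8,0,-0.8,0,0,0,-0.4,0,-0.4,0,0,0])

```text
clock: 18.1
tcp_pos: [500.2, 40.4, 188.1]
orientation: [0.376, -0.201, 0.901, 0.082]
force: [0.5, -0.3, -0.2]
grip_width: 85.4
```

```bash
python3 - <<'E'
from h import *
s=sensors.state();print(s["clock"],s["joints"].round(2),s["grip_width"],s["force"].round(1),s["tcp_pos"].round(1))
ims=[]
for n in("top","scene"):
    a,d,c=cam(n);W=pts(d,c)
    print(n,"mid",rimfit(W,WIDE.copy(),100,32,4,45),"wide",rimfit(W,WIDE.copy(),60,41,3,55),"tall",rimfit(W,TALL.copy(),125,24.5))
    ims.append(cv2.resize(a[90:290,180:400] if n=="top" else a[150:400,250:525],(400,364)))
save("w7.png",np.hstack(ims))
P,R=pose()
azs=np.degrees(np.arctan2(TALL[1],TALL[0])); T=tool(azs-5,45);z=T.as_matrix()[:,2]
E
```

```text
18.1 [-0.4  -0.78 -0.82  0.94  0.55 -0.67] 85.378983893919 [ 0.5 -0.3 -0.2] [500.2  40.4 188.1]
top mid (array([481.1,  32.3]), 160, np.float64(98.4)) wide (array([481.4,  30.2]), 141, np.float64(59.1)) tall (array([471.5, 242.4]), 257, np.float64(123.5))
scene mid (array([485.1,  35.1]), 282, np.float64(98.7)) wide (array([485.6,  33.2]), 324, np.float64(59.4)) tall (array([475. , 245.2]), 198, np.float64(123.7))
```

View pics/w7.png

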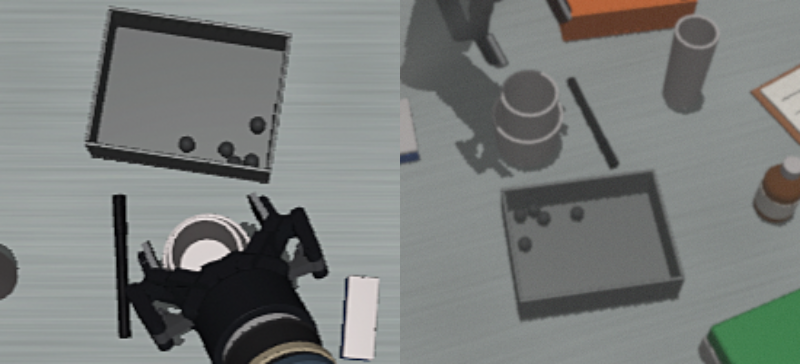

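The middle beaker sits home, with its rim at about 100 mm inside the wide one. The five balls are still in the tray, at x 187–257 and y 125–160 in the left half. Next is the tall beaker.

```bash
sed -i 's/TALL=np.array(\[473,244.\])/TALL=np.array([473.2,243.8])/' h.py; python3 - <<'E'
from h import *
P,R=pose();T=tool(25,45);z=T.as_matrix()[:,2]
G=np.r_[TALL,115]+25*z; G[2]-=1; H=np.r_[G[:2],190];print(G)
rows(lin(P,R,H,T,8)+lin(H,T,G,T,8))
E
```

```text
[489.22140955 251.27090597  96.32233047]
[-0.45,1.48,0.41,-0,0,0, -0.69,2.31,0.63,-0,0,0, -0.87,2.85,0.78,-0,0,0, -0.94,3.13,0.86,-0,0.1,0, -0.95,3.13,0.85,-0,-0,0, -0.86,2.85,0.79,-0,0,0.1, -0.7,2.31,0.63,-0,0,-0, -0.44,1.48,0.4,-0,0,-0]
[0.5,0,0.5,-0,0,-0, 0.78,0,0.78,-0,0,-0, 0.97,0,0.97,-0,0,-0, 1.06,0,1.06,-0,0,-0, 1.06,0,1.06,-0,0,-0, 0.97,0,0.97,-0,0,-0, 0.78,0,0.78,-0,0,-0, 0.5,0,0.5,-0,0,-0]
```

Request:
servo_tool(moves=[-0.45,1.48,0.41,0,0,0,-0.69,2.31,0.63,0,0,0,-0.87,2.85,0.78,0,0,0,-0.94,3.13,0.86,0,0.1,0,-0.95,3.13,0.85,0,0,0,-0.86,2.85,0.79,0,0,0.1,-0.7,2.31,0.63,0,0,0,-0.44,1.48,0.4,0,0,0])

```text
clock: 18.87
tcp_pos: [486.8, 254.0, 186.0]
orientation: [0.371, -0.201, 0.903, 0.084]
force: [0.3, 0.1, 0.2]
grip_width: 85.1
```

```bash
python3 - <<'E'
from h import *
T=tool(25,45);z=T.as_matrix()[:,2];P,R=pose()
print(P.round(1),np.degrees((R.inv()*T).as_rotvec()).round(1))
a,d,c=cam("wrist");print(rimfit(pts(d,c),TALL.copy(),125,24.5))
E
```

```text
[486.8 254.  186. ] [ 0.2 -0.2  0. ]
(array([472.1, 246.5]), 2138, np.float64(122.8))
```

Request:
servo_tool(moves=[0.5,-0.1,0.5,0,0,0,0.78,-0.1,0.78,0,0,0,0.95,-0.1,0.95,0,0,0,1,0,1,0,0,0,1,0,1,0,0,0,0.95,0,0.95,0,0,0,0.7,0,0.7,0,0,0,0.45,0,0.45,0,0,0])

```text
clock: 19.58
tcp_pos: [488.5, 246.8, 94.8]
orientation: [0.371, -0.198, 0.904, 0.083]
force: [-1.3, -0.5, -0.8]
grip_width: 85.0
```

```bash
python3 - <<'E'
from h import *
P,R=pose()
a,d,c=cam("wrist");r=rimfit(pts(d,c),TALL.copy(),125,24.5);print(P.round(1),r)
print("axis@115 in tool",R.inv().apply(np.r_[TALL,115]-P).round(1),R.inv().apply(np.r_[r[0],115]-P).round(1))
save("w8.png",a)
E
```

```text
[488.5 246.8  94.8] (array([454.7, 250.2]), 4248, np.float64(123.8))
axis@115 in tool [ -3.4   3.8 -25. ] [  6.7  17.3 -34.9]
```

View pics/w8.png

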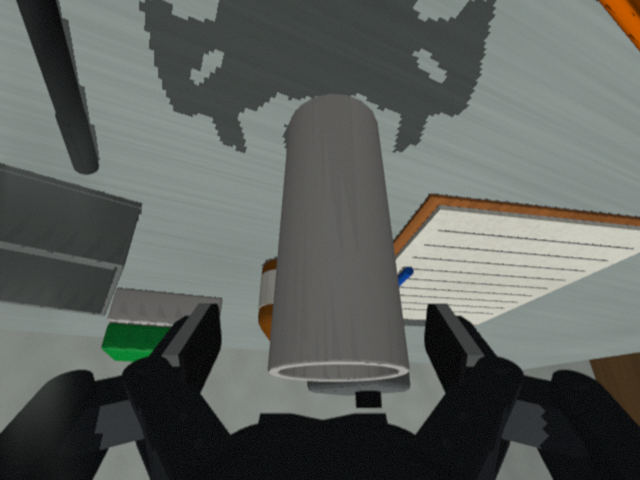

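The tall beaker is between the open fingers but slightly off centre (340 against 322 px). I'll centre it, raise the fingers a little, and close.

Request:
servo_tool(moves=[-0.2,0.2,0,0,0,0,-0.15,0.2,0,0,0,0,0,0,0,0,0,0])

```text
clock: 19.88
tcp_pos: [491.6, 254.1, 104.2]
orientation: [0.375, -0.199, 0.902, 0.084]
force: [-0.4, -0.4, 0.0]
grip_width: 85.1
```

Request:
servo_tool(grip=1, moves=[0,0,0,0,0,0,0,0,0,0,0,0,0,0,0,0,0,0,0,0,0,0,0,0,0,0,0,0,0,0,0,0,0,0,0,0,0,0,0,0,0,0,0,0,0,0,0,0])

```text
clock: 20.55
tcp_pos: [491.1, 253.9, 103.1]
orientation: [0.374, -0.199, 0.902, 0.084]
force: [0.2, 0.1, 3.3]
grip_width: 51.6
```

```bash
python3 - <<'E'
from h import *
P,R=pose();T=R;print(sensors.state()["grip_width"],P.round(1))
r=[]
for n in("scene","wrist"):
    a,d,c=cam(n);W=pts(d,c)
    # only ring top inside fingers: restrict window
    q=rimfit(W,TALL.copy(),125,24.5,2.5,29);print(n,q)
# tall base centre guess, hover over nest
U=P+[0,0,110]; M=np.array([483.1,33.7]); S=U+np.r_[M-TALL,12]
print(S, R.as_quat())
rows(lin(P,R,U,R,8)+lin(U,R,S,R,16))
E
```

```text
51.59273009230023 [491.1 253.9 103.1]
scene (array([475.2, 245.9]), 113, np.float64(124.2))
wrist (array([473.2, 244.4]), 1563, np.float64(123.6))
[500.95747968  43.76080619 225.08968345] [-0.19945498  0.90180223  0.08354229  0.3741539 ]
[-0.59,-0,-0.59,0,0,-0, -0.92,0,-0.91,0,0,-0, -1.14,0,-1.14,0,0,-0, -1.25,0.01,-1.24,0,0,-0, -1.24,-0,-1.25,0,0,-0, -1.14,0,-1.13,0,0,-0, -0.92,0,-0.92,0,0,-0, -0.59,0,-0.59,0,0,-0]
[0.15,-0.61,-0.2,0,0,-0, 0.21,-0.86,-0.29,0,0,-0, 0.26,-1.06,-0.36,0,0,-0, 0.3,-1.24,-0.41,0,0,-0, 0.34,-1.37,-0.46,0,0,-0, 0.36,-1.47,-0.49,0,0,-0, 0.37,-1.54,-0.52,0,0,-0, 0.39,-1.58,-0.52,0,0,-0]
[0.39,-1.57,-0.53,0,0,-0, 0.37,-1.54,-0.52,0,0,-0, 0.36,-1.48,-0.49,0,0,-0, 0.34,-1.37,-0.46,0,0,-0, 0.3,-1.23,-0.41,0,0,-0, 0.26,-1.06,-0.36,0,0,-0, 0.21,-0.86,-0.28,0,0,-0, 0.15,-0.62,-0.21,0,0,-0]
```

Request:
servo_tool(grip=-1, moves=[0,0,0,0,0,0,0,0,0,0,0,0,0,0,0,0,0,0,0,0,0,0,0,0,0.2,0,0.2,0,0,0,0.18,0,0.18,0,0,0,0,0,0,0,0,0])

```text
clock: 21.23
tcp_pos: [489.6, 253.2, 94.7]
orientation: [0.372, -0.199, 0.903, 0.083]
force: [-0.2, -0.2, -0.7]
grip_width: 85.2
```

Request:
servo_tool(grip=1, moves=[0,0,0,0,0,0,0,0,0,0,0,0,0,0,0,0,0,0,0,0,0,0,0,0,0,0,0,0,0,0,0,0,0,0,0,0,0,0,0,0,0,0,0,0,0,0,0,0])

```text
clock: 21.9
tcp_pos: [490.6, 253.6, 96.8]
orientation: [0.373, -0.199, 0.902, 0.083]
force: [-0.2, 0.6, 1.7]
grip_width: 51.7
```

```bash
python3 - <<'E'
from h import *
P,R=pose();s=sensors.state();print(s["grip_width"],P.round(1),s["force"])
print(np.degrees((R.inv()*tool(25,45)).as_rotvec()).round(1))
a,d,c=cam("wrist");W=pts(d,c)
q=rimfit(W,TALL.copy(),125,24.5,2.5,29);print(q)
b,d,c=cam("scene")
save("w9.png",np.hstack([cv2.resize(a,(400,300)),cv2.resize(b[100:280,340:580],(400,300))]))
E
```

```text
51.67107859606076 [490.6 253.6  96.8] [-0.18066752  0.62299797  1.69328589]
[ 0.  -0.  -0.1]
(array([473.5, 244.5]), 1452, np.float64(123.5))
```

View pics/w9.png

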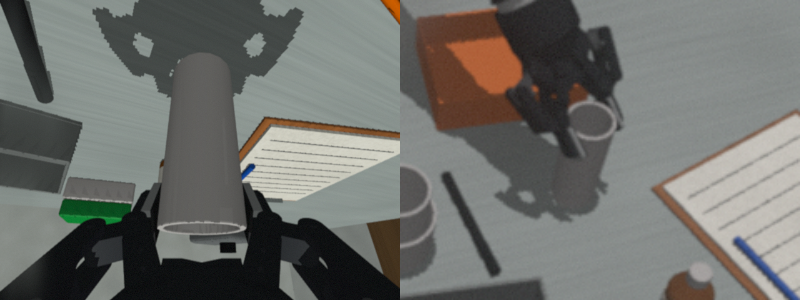

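Request:
servo_tool(moves=[-0.59,0,-0.59,0,0,0,-0.92,0,-0.91,0,0,0,-1.14,0,-1.14,0,0,0,-1.25,0,-1.25,0,0,0,-1.25,0,-1.25,0,0,0,-1.14,0,-1.14,0,0,0,-0.92,0,-0.92,0,0,0,-0.59,0,-0.59,0,0,0])

```text
clock: 22.67
tcp_pos: [490.9, 253.5, 209.0]
orientation: [0.374, -0.199, 0.902, 0.083]
force: [0.8, -0.8, -0.3]
grip_width: 51.8
```

Request:
servo_tool(moves=[0.15,-0.61,-0.2,0,0,0,0.21,-0.86,-0.29,0,0,0,0.26,-1.06,-0.36,0,0,0,0.3,-1.24,-0.41,0,0,0,0.34,-1.37,-0.46,0,0,0,0.36,-1.47,-0.49,0,0,0,0.37,-1.54,-0.52,0,0,0,0.39,-1.58,-0.52,0,0,0])

```text
clock: 23.33
tcp_pos: [494.6, 147.4, 210.5]
orientation: [0.372, -0.199, 0.903, 0.083]
force: [0.7, -0.2, 0.4]
grip_width: 51.6
```

Request:
servo_tool(moves=[0.39,-1.57,-0.53,0,0,0,0.37,-1.54,-0.52,0,0,0,0.36,-1.48,-0.49,0,0,0,0.34,-1.37,-0.46,0,0,0,0.3,-1.23,-0.41,0,0,0,0.26,-1.06,-0.36,0,0,0,0.21,-0.86,-0.28,0,0,0,0.15,-0.62,-0.21,0,0,0])

```text
clock: 24.0
tcp_pos: [499.8, 42.0, 217.0]
orientation: [0.372, -0.198, 0.903, 0.083]
force: [-0.6, -0.6, -0.8]
grip_width: 51.7
```

Request:
servo_tool(moves=[0,0,0,0,0,0,0,0,0,0,0,0,0,0,0,0,0,0,0,0,0,0,0,0])

```text
clock: 24.33
tcp_pos: [500.2, 44.0, 218.4]
orientation: [0.373, -0.2, 0.902, 0.084]
force: [0.2, -0.3, -0.4]
grip_width: 51.7
```

```bash
cat > chk.py <<'E'
from h import *
s=sensors.state();print(s["clock"],s["joints"].round(2),s["grip_width"],s["force"].round(1))
P,R=pose();b=P+[-17.2,-9.3,-96.8];print(P.round(1),"oerr",np.degrees((R.inv()*tool(25,45)).as_rotvec()).round(1),"base",b.round(1))
M=np.array([483.1,33.7])
for n in("scene","wrist","top"):
    a,d,c=cam(n);W=pts(d,c);np.savez(n+"2.npz",p=a,d=d)
    zb=.0 if n!="wrist" else 0
    print(n,"tall",rimfit(W,b[:2].copy(),b[2]+124,24.5,2.5,29),"mid",rimfit(W,M.copy(),99,32,3,45),"wide",rimfit(W,M.copy(),59,41,3,50))
    if n=="wrist": save("wx.png",a)
E
python3 chk.py
```

```text
24.3333 [-0.39 -0.78 -0.75  1.    0.55 -0.66] 51.660869066063356 [ 0.2 -0.3 -0.4]
[500.2  44.  218.4] oerr [ 0.1 -0.1 -0.1] base [483.   34.7 121.6]
scene tall (array([485.6,  36.6]), 250, np.float64(245.4)) mid (array([484.9,  35.2]), 190, np.float64(98.7)) wide (array([484.9,  33.5]), 316, np.float64(58.7))
wrist tall (array([482.8,  34.8]), 2384, np.float64(244.6)) mid (array([483. ,  34.4]), 1972, np.float64(98.0)) wide (array([473.1,  27. ]), 1586, np.float64(58.4))
top tall (array([482.7,  33.5]), 281, np.float64(245.4)) mid (None, 0, None) wide (None, 11, None)
```

View pics/wx.png

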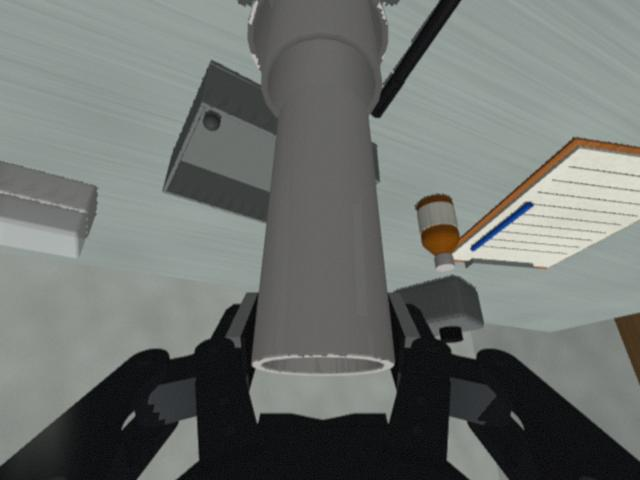

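The tall foot is centred over the middle mouth at (325,70) px to within about 1 mm. I'll lower it with a small correction.

Request:
servo_tool(moves=[0.37,-0.03,0.23,0,0,0,0.5,-0.04,0.5,0,0,0,0.5,0,0.5,0,0,0,0.5,0,0.5,0,0,0,0.5,0,0.5,0,0,0,0.5,0,0.5,0,0,0,0.5,0,0.5,0,0,0,0.4,0,0.4,0,0,0])

```text
clock: 25.15
tcp_pos: [499.5, 42.5, 165.0]
orientation: [0.373, -0.199, 0.902, 0.084]
force: [0.5, -1.2, -1.3]
grip_width: 51.1
```

Request:
servo_tool(moves=[0.4,0,0.4,0,0,0,0.5,0,0.5,0,0,0,0.5,0,0.5,0,0,0,0.5,0,0.5,0,0,0,0.5,0,0.5,0,0,0,0.3,0,0.3,0,0,0,0.2,0,0.2,0,0,0,0,0,0,0,0,0])

```text
clock: 25.82
tcp_pos: [499.3, 42.6, 124.2]
orientation: [0.373, -0.199, 0.903, 0.084]
force: [0.0, -1.0, -0.5]
grip_width: 51.7
```

```bash
python3 chk.py
```

```text
25.8167 [-0.4  -0.77 -0.93  0.81  0.55 -0.66] 51.6614463095071 [ 0.  -1.  -0.5]
[499.3  42.6 124.2] oerr [ 0.1 -0.1 -0.1] base [482.1  33.3  27.4]
scene tall (array([484.7,  34.8]), 199, np.float64(151.2)) mid (array([483.4,  35.2]), 242, np.float64(98.8)) wide (array([484.4,  33.7]), 270, np.float64(58.7))
wrist tall (array([482.3,  33.2]), 3212, np.float64(150.9)) mid (array([485.2,  35.2]), 3896, np.float64(98.5)) wide (array([485.5,  32.9]), 4250, np.float64(58.6))
top tall (array([482.2,  31.8]), 211, np.float64(151.8)) mid (array([471. ,  36.5]), 37, np.float64(98.7)) wide (array([467.5,  46.6]), 43, np.float64(59.0))
```

Request:
servo_tool(moves=[0.15,0.03,0.15,0,0,0,0.25,0.02,0.25,0,0,0,0.25,0,0.25,0,0,0,0.15,0,0.15,0,0,0,0.1,0,0.1,0,0,0,0.05,0,0.05,0,0,0,0.05,0,0.05,0,0,0,0,0,0,0,0,0])

```text
clock: 26.63
tcp_pos: [499.5, 42.9, 111.1]
orientation: [0.373, -0.199, 0.902, 0.083]
force: [-0.1, 1.2, -1.0]
grip_width: 52.1
```

Request:
servo_tool(moves=[0.05,0,0.05,0,0,0,0.05,0,0.05,0,0,0,0,0,0,0,0,0])

```text
clock: 26.88
tcp_pos: [499.5, 42.9, 109.8]
orientation: [0.373, -0.199, 0.902, 0.083]
force: [-0.1, 0.2, -0.5]
grip_width: 51.7
```

Base is at about 13 mm; contact is expected at TCP z ≈ 106.8.

Request:
servo_tool(moves=[0.05,0,0.05,0,0,0,0.05,0,0.05,0,0,0,0.04,0,0.04,0,0,0,0,0,0,0,0,0])

```text
clock: 27.22
tcp_pos: [499.4, 42.9, 107.6]
orientation: [0.373, -0.199, 0.902, 0.083]
force: [-0.4, -0.3, -1.4]
grip_width: 51.7
```

Request:
servo_tool(moves=[0.04,0,0.04,0,0,0,0,0,0,0,0,0])

```text
clock: 27.38
tcp_pos: [499.5, 42.9, 107.2]
orientation: [0.373, -0.199, 0.902, 0.083]
force: [-0.4, 0.6, -0.9]
grip_width: 51.4
```

Request:
servo_tool(moves=[0.04,0,0.04,0,0,0,0,0,0,0,0,0])

```text
clock: 27.55
tcp_pos: [499.6, 42.9, 106.8]
orientation: [0.373, -0.199, 0.902, 0.083]
force: [0.4, -0.4, -1.1]
grip_width: 51.9
```

Request:
servo_tool(moves=[0.04,0,0.04,0,0,0,0,0,0,0,0,0])

```text
clock: 27.72
tcp_pos: [499.8, 43.0, 106.8]
orientation: [0.374, -0.2, 0.902, 0.083]
force: [-0.8, 0.8, -0.3]
grip_width: 51.6
```

Request:
servo_tool(moves=[0.04,0,0.04,0,0,0,0,0,0,0,0,0])

```text
clock: 27.88
tcp_pos: [500.1, 43.1, 106.9]
orientation: [0.374, -0.2, 0.902, 0.083]
force: [-2.3, 0.1, 3.7]
grip_width: 52.0
```

Request:
servo_tool(moves=[0.04,0,0.04,0,0,0,0,0,0,0,0,0])

```text
clock: 28.05
tcp_pos: [500.3, 43.2, 106.9]
orientation: [0.374, -0.2, 0.902, 0.083]
force: [-3.2, 1.6, 5.9]
grip_width: 51.6
```

Contact comes at the expected home height. I'll release and retreat straight up.

Request:
servo_tool(grip=-1, moves=[-0.03,0,-0.03,0,0,0,0,0,0,0,0,0,0,0,0,0,0,0,0,0,0,0,0,0,0,0,0,0,0,0,0,0,0,0,0,0])

```text
clock: 28.55
tcp_pos: [499.4, 42.9, 105.1]
orientation: [0.373, -0.199, 0.902, 0.083]
force: [0.4, 0.3, -0.0]
grip_width: 85.5
```

Request:
servo_tool(moves=[-0.3,0,-0.3,0,0,0,-0.8,0,-0.8,0,0,0,-1.3,0,-1.3,0,0,0,-1.5,0,-1.5,0,0,0,-1.5,0,-1.5,0,0,0,-1.3,0,-1.3,0,0,0,-0.8,0,-0.8,0,0,0,-0.4,0,-0.4,0,0,0])

```text
clock: 29.22
tcp_pos: [500.6, 42.4, 220.3]
orientation: [0.375, -0.2, 0.902, 0.082]
force: [0.5, 0.8, -0.6]
grip_width: 85.6
```

Request:
servo_tool(moves=[-0.3,-1.5,-0.3,0,0,0,-0.3,-3,-0.3,0,0,0,-0.3,-3,-0.3,0,0,0,0,-3,0,0,0,0,0,-3,0,0,0,0,0,-3,0,0,0,0,0,-1.5,0,0,0,0,0,0,0,0,0,0])

```text
clock: 29.88
tcp_pos: [576.1, -123.4, 227.8]
orientation: [0.372, -0.198, 0.903, 0.083]
force: [-1.0, -0.9, -0.1]
grip_width: 85.5
```

```bash
python3 - <<'E'
from h import *
s=sensors.state();print(s["clock"],s["joints"].round(2),s["force"].round(1),s["tcp_pos"].round(1))
M=np.array([483.1,33.7]);ims=[]
for n in("top","scene"):
    a,d,c=cam(n);W=pts(d,c)
    print(n,"tall",rimfit(W,M.copy(),134,24.5,4,35),"mid",rimfit(W,M.copy(),99,32,3,45),"wide",rimfit(W,M.copy(),59,41,3,52))
    for k,xy,h in(("jar",(615,-267),60),("bottle",(657,285),95)):
        m=(W[...,2]>h-20)&(np.hypot(W[...,0]-xy[0],W[...,1]-xy[1])<45);Q=W[m];print(k,Q.min(0).round(),Q.max(0).round())
    ims.append(cv2.resize(a[90:290,180:400] if n=="top" else a[150:400,250:525],(400,364)))
save("w10.png",np.hstack(ims))
E
```

```text
29.8833 [-0.68 -0.32 -0.44  1.04  0.69 -0.96] [-1.  -0.9 -0.1] [ 576.1 -123.4  227.8]
top tall (array([482. ,  32.7]), 255, np.float64(133.3)) mid (array([481.7,  32.5]), 267, np.float64(98.7)) wide (array([482.4,  30.5]), 318, np.float64(58.7))
jar [ 592. -275.   42.] [ 633. -256.   62.]
bottle [646. 271.  77.] [668. 293.  97.]
scene tall (array([486. ,  35.3]), 248, np.float64(133.5)) mid (array([484.4,  35.4]), 280, np.float64(98.7)) wide (array([484.5,  33.7]), 266, np.float64(58.8))
jar [ 594. -286.   40.] [ 639. -243.   65.]
bottle [649. 272.  75.] [673. 297.  97.]
```

View pics/w10.png

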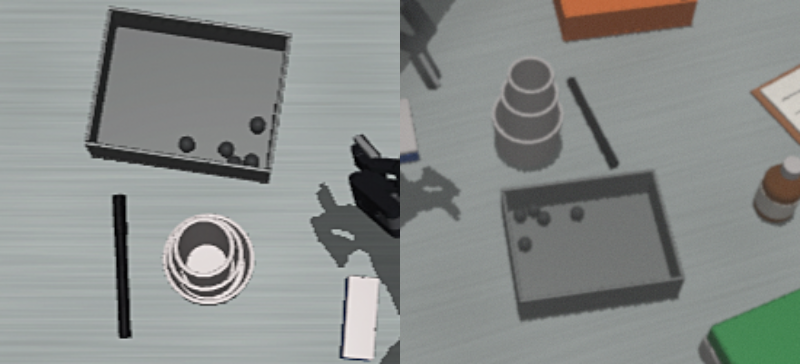

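The nest stands upright at (208,258) in the top crop. The rims measure about 133.4, 98.7 and 58.8 mm. Given the roughly 1.3 mm low bias in the depth, that matches the expected 135, 100 and 60 mm. All five balls are in the tray, and the bottle and jar have not moved.

```bash
python3 -c "
from plant import env
print(env.job_done())"
```

```text
the job is handed in; nothing more can be done
None
```

The job is done and handed in at about 30 s of the 64 s allowed. I tipped the five balls into the grey tray, lowered the middle beaker into the wide one, then lowered the tall one into the middle one.

**Balls:** all five are visible lying in the grey tray.

**Nest:** contact came at the expected home height for both beakers, with at most about 6 N of vertical force. The rims measured about 133.4, 98.7 and 58.8 mm. The top camera also reads the bench about 1.5 mm low (the scene camera about 0.9 mm), so these match the expected 135, 100 and 60 mm. The rim centres agree to about 2–3 mm, so the nest is upright.

**Bottle and jar:** neither has moved, within camera accuracy. In the last top view the arm covered part of the jar, and the scene view confirmed its position.

**Corrections along the way:**
- The first approach pose for the middle beaker hit a joint limit, so I grasped at a steeper angle.
- I gripped the tall beaker too near its rim at first, so I released it and gripped again about 6 mm lower.
- A few single-camera circle fits were thrown off by the fingers. I ignored those.

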